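Find the free play of the hand winder's drive and lock the crank in its middle

ROBOT

A 6-joint arm with a two-finger parallel gripper is mounted at the origin on a cart in front of the work surface, level with it; the furniture and walls round the work are solid. World frame = base frame: x ahead of the robot, y to its left, z up, the work surface at z = 0. Lengths are in m, angles in rad, forces in N, time in s.
With the tool pointing down it reaches from about 0.25 to 0.85 m from the base axis. Payload 12.5 kg.
Tool frame: the origin (TCP) lies between the finger pads; the fingertips stand 22 mm ahead of it and the grasp point (between the pads) lies 3 mm ahead of it; z points along the fingers, y is the line along which they close (so a half turn about z gives the same grasp; the last joint's range is limited). The gripper opens to 93 mm and grips with 3 to 60 N. Pads are 15 mm wide; open, the fingers measure 128 mm over their backs; the gripper's body (75 mm by 188 mm) begins 65 mm behind the grasp point.
Start: joints at [1.262, 0.351, 1.652, -0, 1.139, -0.085], TCP at [0.122, 0.536, 0.241] pointing down, gripper open.
Joint ranges: [-2.75, 2.75], [-0.79, 2.1], [0.01, 2.65], [-1.57, 4.71], [0.07, 3.14], [-2.87, 2.87]. Speed limits (rad/s): [2.22, 2.22, 2.79, 3.14, 3.14, 3.14].

INTERFACE

Orientations are given as a unit quaternion [w, x, y, z].
In Python, from workcell import sense, cams, close_job gives the robot as it stands. The module is installed in compiled form; this text tells all that it offers.
- The arm moves only by the tool drive_tool, never from a script. Its argument "steps" is one flat list of numbers, 7 for each row, row after row: the shift along the tool's x, y, z in units of 25 mm (1.0 is 25 mm), then the turn, a rotation vector about the tool's x, y, z in units of 6 degrees (1.0 is 6 degrees), then the closure in counts, from 0 (fully open) to 255 (shut). In form: [x, y, z, rx, ry, rz, fingers, x, y, z, rx, ry, rz, fingers, ...]. A call has 1 to 12 rows; each row shifts and turns the commanded pose from where the row before left it, along the tool's axes as they then stand; what a row does not reach is not made up. A row lasts 1/12 s, in which the tool goes at most 41.7 mm and 7.16 degrees, less where a joint would pass 70% of its speed; a pose out of reach is approached as far as the arm can. A call is refused whole if a number of a shift passes 1 or a number of a turn 1, either way. A call with a gripper value outside its range is refused whole. The fingers move at their own pace and stop on an object; "newtons" is the grip in N (left out, the last holds). Time passes only in rows, so rows that do not move let the fingers close. It gives the time, the measured TCP pose, the force, the opening and the grip force at its end, in the units of the state.
- sense(): the state, without advancing time (a new reading comes with each control period).
- cams.get_image(name): name is "scene" or "top"; returns a dict with "frame" (384x512x3 uint8, red, green, blue), "K" (3x3 intrinsics, pixels), "D" ([k1, k2, p1, p2, k3] as OpenCV has them; the pictures are not rectified), "camera_from_world" (4x4, takes a point from world to camera coordinates). Camera axes: x right, y down, z forward; pixel columns grow to the right and rows downward; lengths in m; the calibration is good to about 2 mm. A picture is of the moment at which its call begins. There is no depth.
- close_job(): hands the job in; it is judged then, once.
The state is a dict: "time_s": time; "joint_pos": joint angles; "joint_velocities": joint speeds; "joint_torque": joint torques, N m; "ee_pos": TCP position; "eef_rot": TCP orientation; "ft_force": force on the tool from outside, world axes, zero at the start; "torque": the same for the moment, N m; "finger_gap": finger opening in m; "finger_force": force on a finger pad.
Only numpy, scipy, OpenCV 4.12 (cv2) and the standard library are available. Lean on these libraries where they do the work, as an engineer would, in place of code of your own. Each camera call takes 0.05 s, during which the arm holds its last target. There are 200 camera calls.

TASK

Check the free play in the hand winder's drive: take the crank handle and move it gently to your left until you feel the drive take up, then to your right until it takes up there, never forcing the drive. Then set the crank in the middle of that free play, let go of the handle and press the red locking plunger fully home without forcing it, so that its pin drops into the drive. Leave the things standing round the winder where they are.

Things in the scene. Friction and masses are not known exactly. Their poses are not given: they have to be found in the camera images.
- winder: hand winder, fixed to the work surface: grey base plate 230x130 mm, white drum housing 62 mm in radius up to z = 46 mm, a wound spool of cream thread standing at its back (top at 90 mm). Origin on the crank's vertical axis, at the work surface; x points from the axis to the spool (roughly away from the robot), z up.
- crank (a joint): turn of the crank about the winder's z axis (rad), positive anticlockwise from above; 0 when the handle points along the winder's -x. Positive moves the handle to the robot's right, negative to its left; end stops at +-0.62. It turns lightly (about 1 N at the handle) and stays where it is left.
- crank_hub (a point): centre of the crank's hub, on its axis, 64 mm above the work surface. Hidden below is the sprung drive: the handle moves freely over 40 to 60 mm in all, the middle lying anywhere within 0.15 rad of joint value 0, the handle starting inside. Beyond the play the drive resists, rising about 1 N per mm at the handle, alike on both sides, and springs back; it is overloaded at about 12 N at the handle.
- handle_top (a point): centre of the top face of the upright wooden crank handle: a round post 16 mm in diameter, 53 mm long, its top 110 mm above the work surface, 100 mm from the crank's axis, on an aluminium arm (top of the arm 57 mm above the surface). The post is fixed in the arm and round, so it may turn between the fingers.
- lug_left: hidden steel lug under the crank's cover, turning with the crank, 49 mm from its axis; it meets the drive when the handle is moved to the robot's left (crank negative). It carries load only when the free play is taken up on that side: about 2.6 N on the lug for each N of the drive's resistance at the handle. A resistance of 2 to 6 N at the handle is a clear take-up.
- lug_right: the same for the other side: it meets the drive when the handle is moved to the robot's right (crank positive).
- plunger (a joint): how far the locking plunger is pressed down (m): 0 up, 0.016 fully down. It sits on the crank and turns with it. It slides with 2 to 4 N of friction and stays where it is left. Its pin enters the drive only if the crank stands at the middle of the free play, to within about 0.03 rad (3 mm at the handle); otherwise it comes up hard after 6 to 10 mm. 10 N presses it home; over 25 N would bend its pin.
- plunger_top (a point): centre of the top face of the red plunger button, 22 mm in diameter, on the crank's cover 50 mm from the axis, opposite the handle (further from the robot); 94 mm above the work surface when up, 78 mm when fully down. Cover's top at 56 mm.
- blue_cone: bystander: grey-blue thread cone, 67 mm wide, 115 mm tall; origin at the centre of its underside. Leave it alone.
- red_cone: bystander: red thread cone, 43 mm wide, 80 mm tall; origin at the centre of its underside. Leave it alone.
- white_cone: bystander: white thread cone, 58 mm wide, 100 mm tall; origin at the centre of its underside. Leave it alone.
- pink_spool: bystander: pink thread spool, 33 mm wide, 52 mm tall; origin at the centre of its underside. Leave it alone.
- round_tin: bystander: round tin with a black lid, 47 mm wide, 20 mm tall; origin at the centre of its underside. Leave it alone.
- wax_disc: bystander: yellow wax disc, 34 mm wide, 12 mm tall; origin at the centre of its underside. Leave it alone.

How it is judged:
On the way, in this order (a step that is already met when the one before it is completed fails the run):
1. the drive has taken up with the handle moved to the left (contact force between lug_left and anything else above 3 N), for 0.1 s.
2. the drive has taken up with the handle moved to the right (contact force between lug_right and anything else above 3 N), for 0.1 s.
At the end, for the whole second after the job is handed in: The locking plunger is down by more than 13 of its 16 mm (which it can be only in the middle of the free play), the crank is at rest and neither lug bears on the drive (under 1 N) (value of joint plunger above 0.013 m and contact force between each of lug_left, lug_right and anything else below 1 N and velocity of joint crank between -0.02 and 0.02 rad/s); the robot touches nothing.
It fails at once if the drive is forced: more than 33 N on a lug (about 12 N at the handle) (contact force between any of lug_left, lug_right and anything else above 33 N).
It fails at once if the plunger is forced: more than 30 N on it (contact force between any of the fingers, the arm and plunger above 30 N).
It fails at once if a bystander is moved by more than 20 mm (distance of any of blue_cone, red_cone, white_cone, pink_spool, round_tin, wax_disc from where it was at the start of the episode above 0.02 m).
It also fails if it takes over 56 s, if anything falls off the work surface, if the arm or the gripper's body presses on something with over 40 N, if the wrist force passes 120 N, or if a joint passes its speed limit or range.

## Working session

There is one attempt and no reset: what is moved stays moved. The work goes in short steps, Python scripts to look and compute and a tool call to move; the robot and the scene stay as the last step left them, time stands still between calls to the robot, and variables do not carry over. Pictures are saved under pics/ and viewed, at most 10 in all, crops included, and the job is handed in when it is done.

Besides the shell and the picture viewer there is one more tool, called after "Request:" by a JSON object that holds its "fn" and its "kwargs". drive_tool: Moves the arm, as the interface text tells. Its arguments: {"type":"object","properties":{"steps":{"type":"array"},"newtons":{"type":"number"}},"required":["steps"]}

```bash
mkdir -p pics; cat > h.py <<'E'
import numpy as np, cv2
from workcell import sense, cams, close_job
def grab(n,f=None):
    d=cams.get_image(n)
    if f: cv2.imwrite('pics/'+f,d['frame'][:,:,::-1])
    return d
def ray(d,uv,z):
    p=cv2.undistortPoints(np.array([[uv]],float),np.array(d['K']),np.array(d['D']))[0,0]
    T=np.array(d['camera_from_world']);R=T[:3,:3];c=-R.T@T[:3,3]
    v=R.T@np.array([p[0],p[1],1]);return c+v*(z-c[2])/v[2]
def blob(mask):
    n,l,s,c=cv2.connectedComponentsWithStats(mask.astype(np.uint8))
    return sorted([(int(s[i,4]),c[i].round(1).tolist(),s[i,:4].tolist()) for i in range(1,n)],reverse=True)[:5]
E
python3 - <<'E'
from h import *
a=grab('scene','s1.png');b=grab('top','t1.png')
for d in(a,b):
    hsv=cv2.cvtColor(d['frame'],cv2.COLOR_RGB2HSV);T=np.array(d['camera_from_world'])
    print('cam',(-T[:3,:3].T@T[:3,3]).round(3))
    print('red',blob(((hsv[...,0]<6)|(hsv[...,0]>174))&(hsv[...,1]>150)&(hsv[...,2]>80)))
s=sense();print({k:np.round(v,3).tolist() for k,v in s.items()})
E
```

```text
cam [-0.132 -0.658  0.671]
red [(109, [190.5, 172.0], [187, 165, 9, 14]), (36, [279.6, 184.2], [276, 182, 8, 6]), (2, [339.0, 74.5], [339, 74, 1, 2])]
cam [-0.298  0.099  1.461]
red [(14, [254.5, 168.5], [253, 167, 4, 4]), (2, [337.5, 80.0], [337, 80, 2, 1])]
{'time_s': 0.1, 'joint_pos': [1.262, 0.351, 1.652, -0.0, 1.139, -0.085], 'joint_velocities': [-0.0, -0.001, -0.004, -0.001, -0.0, 0.0], 'joint_torque': [0.002, -49.803, -28.57, 0.07, 0.024, -0.0], 'ee_pos': [0.122, 0.536, 0.24], 'eef_rot': [-0.0, 0.112, 0.994, -0.001], 'ft_force': [0.267, 0.473, -0.037], 'torque': [0.027, -0.023, -0.062], 'finger_force': 0.0, 'finger_gap': 0.093}
```

View pics/s1.png

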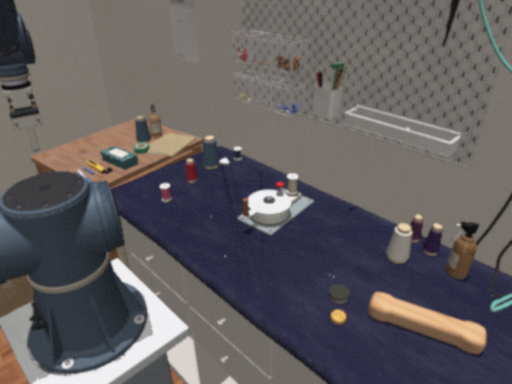

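View pics/t1.png

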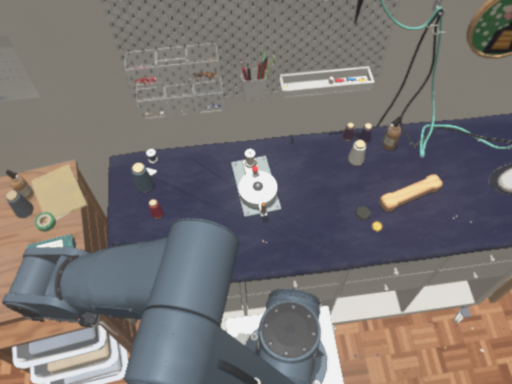

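The scene view shows the winder at about (270,206), with the handle at (246,204) and the plunger at (280,184). In the top view the winder is at (257,188), the plunger at (254,168) and the handle at about (264,208). The cones stand well clear. Next I'll view enlarged crops and compute positions.

```bash
python3 - <<'E'
from h import *
a=grab('scene');b=grab('top')
A=cv2.resize(a['frame'][165:240,225:325],None,fx=4,fy=4,interpolation=cv2.INTER_CUBIC)
B=cv2.resize(b['frame'][145:220,215:315],None,fx=4,fy=4,interpolation=cv2.INTER_CUBIC)
cv2.imwrite('pics/c1.png',np.hstack([A,B])[:,:,::-1])
print('plunger',ray(a,(279.6,184.2),.092),ray(b,(254.5,168.5),.094))
print('handle',ray(a,(246,199),.11),ray(b,(264,206),.11))
hsv=cv2.cvtColor(b['frame'],cv2.COLOR_RGB2HSV);m=(hsv[...,1]<40)&(hsv[...,2]>170);m[:, :225]=0;m[:,290:]=0;m[:165]=0;m[215:]=0
print(blob(m)); 
for bb in blob(m)[:1]: print('drum',ray(b,bb[1],.05))
E
```

```text
plunger [0.6222876 0.0086521 0.092    ] [0.62297622 0.00798102 0.094     ]
handle [ 0.47365193 -0.00137195  0.11      ] [ 0.46501803 -0.0035951   0.11      ]
[(1242, [254.8, 183.6], [232, 165, 45, 45]), (100, [248.7, 210.3], [242, 203, 18, 12]), (72, [274.6, 206.1], [267, 199, 14, 12]), (4, [257.5, 184.5], [257, 184, 2, 2]), (3, [265.7, 213.7], [265, 213, 2, 2])]
drum [0.59055439 0.01155191 0.05      ]
```

View pics/c1.png

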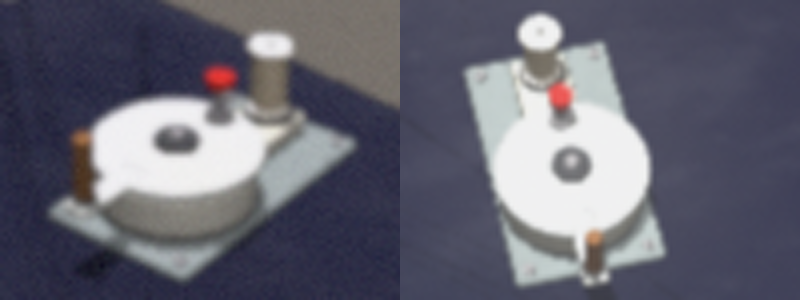

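The crops show the handle top at scene (245.5,199) and top (263.5,204.2). In the top view the hub is at (257.8,186) and the plunger at (255,169).

```bash
python3 - <<'E'
from h import *
a=grab('scene');b=grab('top')
h1=ray(a,(245.5,199),.11);h2=ray(b,(263.5,204.2),.11);p=ray(b,(254.8,168.7),.094);hub=ray(b,(257.8,186),.068);sp=ray(b,(250,153),.09)
print(h1,h2,p,hub,sp,np.linalg.norm(h2-p),sep='\n')
for c in [(516,285),(665,255),(467,70),(605,43)]: print('plate',ray(b,((c[0]-400)/4+215,c[1]/4+145),.005).round(3))
s=sense();R=__import__('scipy.spatial.transform',fromlist=['Rotation']).Rotation
q=s['eef_rot'];print(R.from_quat([*q[1:],q[0]]).as_matrix().round(3),s['ee_pos'],s['time_s'])
E
```

```text
[ 4.72683790e-01 -3.96569036e-04  1.10000000e-01]
[ 0.47179245 -0.00287475  0.11      ]
[0.62203363 0.00707322 0.094     ]
[0.56839696 0.00379828 0.068     ]
[0.69199764 0.01535387 0.09      ]
0.15141787964015582
plate [0.493 0.061 0.005]
plate [ 0.506 -0.069  0.005]
plate [0.72  0.081 0.005]
plate [ 0.733 -0.047  0.005]
[[-0.975  0.222 -0.   ]
 [ 0.222  0.975 -0.   ]
 [ 0.    -0.    -1.   ]] [0.12200024 0.53618804 0.24046283] 0.3
```

Request:
{"fn": "drive_tool", "kwargs": {"steps": [-0.5,-0.5,0,0,0,0,0,-0.96,-0.93,0,0,0,0,0,-0.96,-0.93,0,0,0,0,0,-0.96,-0.93,0,0,0,0,0,-0.96,-0.93,0,0,0,0,0,-0.96,-0.93,0,0,0,0,0,-0.96,-0.93,0,0,0,0,0,-0.96,-0.93,0,0,0,0,0,-0.96,-0.93,0,0,0,0,0,-0.96,-0.93,0,0,0,0,0,-0.96,-0.93,0,0,0,0,0,-0.5,-0.5,0,0,0,0,0], "newtons": 10}}

```text
time_s: 1.3
ee_pos: [0.3244, 0.2241, 0.2408]
eef_rot: [0.0, 0.112, 0.994, -0.0]
ft_force: [-0.1, 0.6, -1.0]
finger_gap: 0.0927
finger_force: 0.0
```

Request:
{"fn": "drive_tool", "kwargs": {"steps": [-0.92,-0.89,0,0,0,0,0,-0.92,-0.89,0,0,0,0,0,-0.92,-0.89,0,0,0,0,0,-0.92,-0.89,0,0,0,0,0,-0.92,-0.89,0,0,0,0,0,-0.92,-0.89,0,0,0,0,0,-0.92,-0.89,0,0,0,0,0,-0.92,-0.89,0,0,0,0,0,0,0,0,0,0,-0.9,0,0,0,0,0,0,-0.95,0,0,0,0,0,0,-0.95,0,0,0,0,0,0,0,0]}}

```text
time_s: 2.3
ee_pos: [0.4632, 0.0118, 0.2406]
eef_rot: [-0.0, -0.037, 0.999, -0.0]
ft_force: [-0.2, 1.3, -0.3]
finger_gap: 0.0929
finger_force: 0.0
```

```bash
python3 - <<'E'
from h import *
a=grab('scene','s2.png')
A=cv2.resize(a['frame'][115:240,195:325],None,fx=4.6,fy=4.6,interpolation=cv2.INTER_CUBIC);cv2.imwrite('pics/c2.png',A[:,:,::-1])
from scipy.spatial.transform import Rotation as R
s=sense();q=s['eef_rot'];print(R.from_quat([*q[1:],q[0]]).as_matrix().round(3),s['ee_pos'],s['time_s'],s['ft_force'])
E
```

```text
[[-0.998 -0.068 -0.   ]
 [-0.068  0.998  0.   ]
 [ 0.     0.    -1.   ]] [0.46314686 0.01193013 0.24059984] 2.35 [0.19085482 0.33700079 0.47067428]
```

View pics/c2.png

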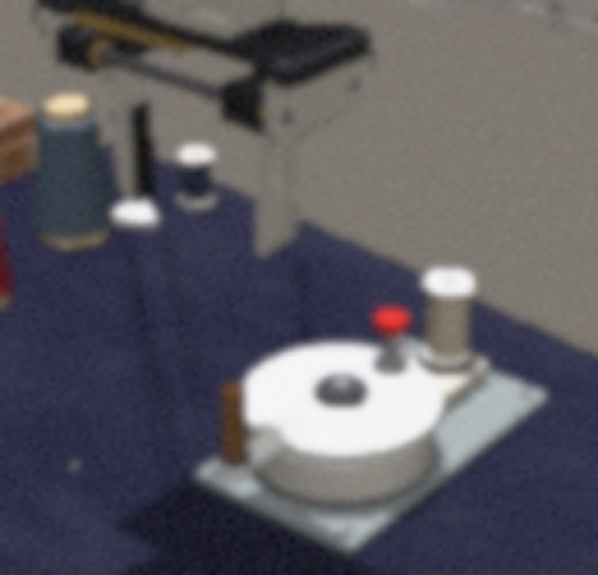

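The view is clear: the gripper is above and the handle lies between the fingers' lines. I'll go down.

Request:
{"fn": "drive_tool", "kwargs": {"steps": [-0.32,-0.58,0,0,0,0,0,0,0,0.9,0,0,0,0,0,0,0.9,0,0,0,0,0,0,0.9,0,0,0,0,0,0,0.9,0,0,0,0,0,0,0.9,0,0,0,0,0,0,0.9,0,0,0,0,0,0,0.56,0,0,0,0,0,0,0,0,0,0,0,0,0,0,0,0,0,0]}}

```text
time_s: 3.18
ee_pos: [0.472, -0.0018, 0.0916]
eef_rot: [-0.001, -0.034, 0.999, 0.0]
ft_force: [-0.2, 0.7, 0.5]
finger_gap: 0.0931
finger_force: 0.0
```

```bash
python3 - <<'E'
from h import *
a=grab('scene');b=grab('top')
A=cv2.resize(a['frame'][140:240,205:310],None,fx=4,fy=4,interpolation=cv2.INTER_CUBIC)
B=cv2.resize(b['frame'][140:240,205:300],None,fx=4,fy=4,interpolation=cv2.INTER_CUBIC);cv2.imwrite('pics/c3.png',np.hstack([A,B])[:,:,::-1])
s=sense();print(s['ee_pos'],s['time_s'],s['ft_force'])
E
```

```text
[ 0.47278038 -0.00191727  0.09264765] 3.2833 [-0.23587443  0.47297528  0.9363599 ]
```

View pics/c3.png

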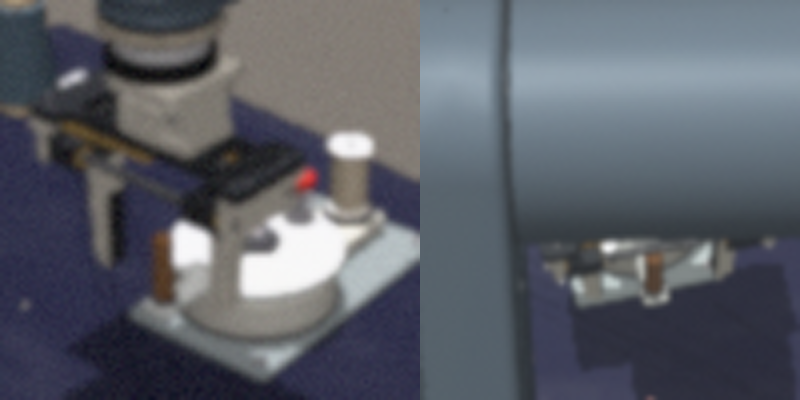

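The handle stands between the open fingers (scene crop: handle at 162,265, fingers at 105 and 230). I'll close on it.

Request:
{"fn": "drive_tool", "kwargs": {"steps": [0,0,0,0,0,0,120,0,0,0,0,0,0,170,0,0,0,0,0,0,190,0,0,0,0,0,0,200,0,0,0,0,0,0,215,0,0,0,0,0,0,225,0,0,0,0,0,0,225,0,0,0,0,0,0,225], "newtons": 15}}

```text
time_s: 3.95
ee_pos: [0.4722, -0.0019, 0.0916]
eef_rot: [-0.0, -0.035, 0.999, -0.0]
ft_force: [-0.2, -0.1, 0.2]
finger_gap: 0.0438
finger_force: 0.0
```

Request:
{"fn": "drive_tool", "kwargs": {"steps": [0,0,0,0,0,0,225,0,0,0,0,0,0,225,0,0,0,0,0,0,225,0,0,0,0,0,0,225,0,0,0,0,0,0,225,0,0,0,0,0,0,225,0,0,0,0,0,0,225,0,0,0,0,0,0,225]}}

```text
time_s: 4.62
ee_pos: [0.472, -0.0019, 0.0916]
eef_rot: [-0.0, -0.035, 0.999, 0.0]
ft_force: [-1.0, 2.1, 0.3]
finger_gap: 0.0153
finger_force: 15.0
```

Request:
{"fn": "drive_tool", "kwargs": {"steps": [0,0.06,0,0,0,0,225,0,0.06,0,0,0,0,225,-0.003,0.06,0,0,0,0,225,-0.004,0.06,0,0,0,0,225,0,0,0,0,0,0,225,0,0,0,0,0,0,225]}}

```text
time_s: 5.12
ee_pos: [0.4718, 0.0043, 0.0916]
eef_rot: [-0.0, -0.035, 0.999, 0.0]
ft_force: [-2.6, -1.4, 1.5]
finger_gap: 0.0158
finger_force: 15.0
```

Request:
{"fn": "drive_tool", "kwargs": {"steps": [-0.004,0.04,0,0,0,0,225,-0.004,0.04,0,0,0,0,225,-0.004,0.04,0,0,0,0,225,-0.004,0.04,0,0,0,0,225,0,0,0,0,0,0,225,0,0,0,0,0,0,225]}}

```text
time_s: 5.62
ee_pos: [0.4721, 0.0083, 0.0916]
eef_rot: [0.0, -0.035, 0.999, 0.0]
ft_force: [-1.4, 0.0, -0.7]
finger_gap: 0.0155
finger_force: 15.0
```

```bash
python3 - <<'E'
from h import *
s=sense();print(s['ee_pos'],s['time_s'],s['ft_force'])
E
```

```text
[0.47207435 0.0082654  0.09158334] 5.6167 [-1.35378418  0.04064747 -0.74110241]
```

Force noise is about 1 N and the drive is still free. I'll continue in 4 mm steps.

Request:
{"fn": "drive_tool", "kwargs": {"steps": [-0.005,0.04,0,0,0,0,225,-0.005,0.04,0,0,0,0,225,-0.005,0.04,0,0,0,0,225,-0.005,0.04,0,0,0,0,225,0,0,0,0,0,0,225,0,0,0,0,0,0,225]}}

```text
time_s: 6.12
ee_pos: [0.4722, 0.0123, 0.0916]
eef_rot: [-0.0, -0.035, 0.999, 0.0]
ft_force: [-0.7, -1.1, -2.0]
finger_gap: 0.0155
finger_force: 15.0
```

Request:
{"fn": "drive_tool", "kwargs": {"steps": [-0.006,0.04,0,0,0,0,225,-0.006,0.04,0,0,0,0,225,-0.006,0.04,0,0,0,0,225,-0.006,0.04,0,0,0,0,225,0,0,0,0,0,0,225,0,0,0,0,0,0,225]}}

```text
time_s: 6.62
ee_pos: [0.4726, 0.0163, 0.0916]
eef_rot: [0.0, -0.035, 0.999, 0.0]
ft_force: [-1.4, -0.2, -2.3]
finger_gap: 0.0153
finger_force: 15.0
```

Request:
{"fn": "drive_tool", "kwargs": {"steps": [-0.008,0.04,0,0,0,0,225,-0.008,0.04,0,0,0,0,225,-0.008,0.04,0,0,0,0,225,-0.008,0.04,0,0,0,0,225,0,0,0,0,0,0,225,0,0,0,0,0,0,225]}}

```text
time_s: 7.12
ee_pos: [0.4732, 0.0204, 0.0917]
eef_rot: [0.0, -0.035, 0.999, 0.0]
ft_force: [-1.7, 0.3, -3.3]
finger_gap: 0.0162
finger_force: 15.0
```

Request:
{"fn": "drive_tool", "kwargs": {"steps": [-0.01,0.04,0,0,0,0,225,-0.01,0.04,0,0,0,0,225,-0.01,0.04,0,0,0,0,225,-0.01,0.04,0,0,0,0,225,0,0,0,0,0,0,225,0,0,0,0,0,0,225]}}

```text
time_s: 7.62
ee_pos: [0.4739, 0.0245, 0.0916]
eef_rot: [0.0, -0.035, 0.999, 0.0]
ft_force: [-0.9, 0.9, -2.2]
finger_gap: 0.0159
finger_force: 15.0
```

Request:
{"fn": "drive_tool", "kwargs": {"steps": [-0.012,0.04,0,0,0,0,225,-0.012,0.04,0,0,0,0,225,-0.012,0.04,0,0,0,0,225,-0.012,0.04,0,0,0,0,225,0,0,0,0,0,0,225,0,0,0,0,0,0,225]}}

```text
time_s: 8.12
ee_pos: [0.4747, 0.0284, 0.0916]
eef_rot: [-0.0, -0.035, 0.999, -0.0]
ft_force: [-2.2, -3.1, -0.3]
finger_gap: 0.0158
finger_force: 15.0
```

Request:
{"fn": "drive_tool", "kwargs": {"steps": [-0.013,0.04,0,0,0,0,225,-0.013,0.04,0,0,0,0,225,0,0,0,0,0,0,225,0,0,0,0,0,0,225]}}

```text
time_s: 8.45
ee_pos: [0.4752, 0.0303, 0.0916]
eef_rot: [-0.0, -0.035, 0.999, -0.0]
ft_force: [-2.3, -4.1, -1.4]
finger_gap: 0.0154
finger_force: 15.0
```

```bash
cat > r.py <<'E'
from h import *
S=[]
for i in range(8):
    cams.get_image('scene'); s=sense(); S.append([*s['ee_pos'],*s['ft_force']])
S=np.array(S);print(s['time_s'],S.mean(0).round(4),S[:,4].round(1))
E
python3 r.py
```

```text
8.85 [ 0.4752  0.0303  0.0916 -2.863  -4.1805 -0.4578] [-3.9 -4.8 -4.6 -3.  -4.1 -4.1 -4.6 -4.4]
```

Request:
{"fn": "drive_tool", "kwargs": {"steps": [-0.014,0.04,0,0,0,0,225,-0.014,0.04,0,0,0,0,225,0,0,0,0,0,0,225,0,0,0,0,0,0,225]}}

```text
time_s: 9.18
ee_pos: [0.4756, 0.0322, 0.0917]
eef_rot: [-0.0, -0.035, 0.999, -0.0]
ft_force: [-3.1, -5.1, 0.4]
finger_gap: 0.0159
finger_force: 15.0
```

```bash
python3 r.py
```

```text
9.5833 [ 0.4756  0.0322  0.0916 -3.4215 -5.9417 -0.1921] [-6.2 -5.5 -6.2 -6.1 -6.1 -5.6 -6.2 -5.7]
```

The left take-up is clear: about 6 N, with a slope of about 1 N/mm. Next I go back along the arc to the right.

Request:
{"fn": "drive_tool", "kwargs": {"steps": [0.025,-0.08,0,0,0,0,225,0.038,-0.12,0,0,0,0,225,0.053,-0.2,0,0,0,0,225,0.043,-0.2,0,0,0,0,225,0.033,-0.2,0,0,0,0,225,0.023,-0.2,0,0,0,0,225,0.013,-0.2,0,0,0,0,225,0.003,-0.2,0,0,0,0,225,-0.007,-0.12,0,0,0,0,225,0,-0.08,0,0,0,0,225,0,0,0,0,0,0,225,0,0,0,0,0,0,225]}}

```text
time_s: 10.58
ee_pos: [0.4734, -0.0081, 0.0917]
eef_rot: [0.0, -0.035, 0.999, -0.0]
ft_force: [0.3, 0.1, 0.0]
finger_gap: 0.0156
finger_force: 15.0
```

Request:
{"fn": "drive_tool", "kwargs": {"steps": [-0.004,-0.04,0,0,0,0,225,-0.004,-0.04,0,0,0,0,225,-0.004,-0.04,0,0,0,0,225,-0.004,-0.04,0,0,0,0,225,0,0,0,0,0,0,225,0,0,0,0,0,0,225]}}

```text
time_s: 11.08
ee_pos: [0.4738, -0.0119, 0.0917]
eef_rot: [0.0, -0.035, 0.999, -0.0]
ft_force: [-1.4, 0.8, 2.7]
finger_gap: 0.0154
finger_force: 15.0
```

Request:
{"fn": "drive_tool", "kwargs": {"steps": [-0.005,-0.04,0,0,0,0,225,-0.005,-0.04,0,0,0,0,225,-0.005,-0.04,0,0,0,0,225,-0.005,-0.04,0,0,0,0,225,0,0,0,0,0,0,225,0,0,0,0,0,0,225]}}

```text
time_s: 11.58
ee_pos: [0.4746, -0.016, 0.0917]
eef_rot: [0.0, -0.035, 0.999, -0.0]
ft_force: [0.4, -0.5, 2.4]
finger_gap: 0.0158
finger_force: 15.0
```

Request:
{"fn": "drive_tool", "kwargs": {"steps": [-0.006,-0.04,0,0,0,0,225,-0.006,-0.04,0,0,0,0,225,-0.006,-0.04,0,0,0,0,225,-0.006,-0.04,0,0,0,0,225,0,0,0,0,0,0,225,0,0,0,0,0,0,225]}}

```text
time_s: 12.08
ee_pos: [0.4755, -0.0199, 0.0917]
eef_rot: [0.0, -0.035, 0.999, -0.0]
ft_force: [-0.6, 0.7, 3.6]
finger_gap: 0.0159
finger_force: 15.0
```

Request:
{"fn": "drive_tool", "kwargs": {"steps": [-0.008,-0.04,0,0,0,0,225,-0.008,-0.04,0,0,0,0,225,-0.008,-0.04,0,0,0,0,225,-0.008,-0.04,0,0,0,0,225,0,0,0,0,0,0,225,0,0,0,0,0,0,225]}}

```text
time_s: 12.58
ee_pos: [0.4765, -0.0239, 0.0916]
eef_rot: [0.0, -0.035, 0.999, -0.0]
ft_force: [-0.3, -0.7, 3.7]
finger_gap: 0.0161
finger_force: 15.0
```

Request:
{"fn": "drive_tool", "kwargs": {"steps": [-0.01,-0.04,0,0,0,0,225,-0.01,-0.04,0,0,0,0,225,-0.01,-0.04,0,0,0,0,225,-0.01,-0.04,0,0,0,0,225,0,0,0,0,0,0,225,0,0,0,0,0,0,225]}}

```text
time_s: 13.08
ee_pos: [0.4778, -0.0278, 0.0916]
eef_rot: [0.0, -0.035, 0.999, -0.0]
ft_force: [0.0, 1.6, 3.8]
finger_gap: 0.0158
finger_force: 15.0
```

Request:
{"fn": "drive_tool", "kwargs": {"steps": [-0.012,-0.04,0,0,0,0,225,-0.012,-0.04,0,0,0,0,225,-0.012,-0.04,0,0,0,0,225,-0.012,-0.04,0,0,0,0,225,0,0,0,0,0,0,225,0,0,0,0,0,0,225]}}

```text
time_s: 13.58
ee_pos: [0.479, -0.0315, 0.0916]
eef_rot: [-0.0, -0.035, 0.999, 0.0]
ft_force: [-0.8, 3.3, 5.3]
finger_gap: 0.0156
finger_force: 15.0
```

```bash
python3 r.py
```

```text
13.9833 [ 0.479  -0.0315  0.0916 -1.3458  3.46    5.0023] [4.1 3.4 4.1 3.1 3.6 3.  3.3 2.9]
```

Request:
{"fn": "drive_tool", "kwargs": {"steps": [-0.014,-0.04,0,0,0,0,225,-0.014,-0.04,0,0,0,0,225,-0.007,-0.02,0,0,0,0,225,0,0,0,0,0,0,225,0,0,0,0,0,0,225]}}

```text
time_s: 14.4
ee_pos: [0.4799, -0.0337, 0.0916]
eef_rot: [-0.0, -0.035, 0.999, 0.0]
ft_force: [-2.3, 5.2, 7.0]
finger_gap: 0.0162
finger_force: 15.0
```

```bash
python3 r.py
```

```text
14.8 [ 0.4798 -0.0337  0.0916 -2.343   5.2972  6.0627] [4.8 5.7 5.3 5.8 5.3 5.6 5.5 4.4]
```

Request:
{"fn": "drive_tool", "kwargs": {"steps": [0.033,-0.0,0,0,0,0,225,0.009,0.093,0,0,0,0,225,0.05,0.2,0,0,0,0,225,0.045,0.2,0,0,0,0,225,0.035,0.2,0,0,0,0,225,0.025,0.2,0,0,0,0,225,0.015,0.2,0,0,0,0,225,0.004,0.12,0,0,0,0,225,0.001,0.08,0,0,0,0,225,0,0,0,0,0,0,225,0,0,0,0,0,0,225]}}

```text
time_s: 15.72
ee_pos: [0.4724, -0.0018, 0.0915]
eef_rot: [-0.0, -0.035, 0.999, 0.0]
ft_force: [-0.9, -0.8, -2.8]
finger_gap: 0.0155
finger_force: 15.0
```

```bash
python3 r.py
```

```text
16.1167 [ 4.7240e-01 -2.0000e-03  9.1500e-02 -1.1777e+00 -2.2500e-02 -3.6047e+00] [-0.7  1.   0.2 -0.3 -1.   1.1  0.3 -0.9]
```

Request:
{"fn": "drive_tool", "kwargs": {"steps": [0,0,0,0,0,0,200,0,0,0,0,0,0,190,0,0,0,0,0,0,170,0,0,0,0,0,0,140,0,0,0,0,0,0,100,0,0,0,0,0,0,100,0,0,0,0,0,0,100,0,0,0,0,0,0,100,0,0,0,0,0,0,100]}}

```text
time_s: 16.87
ee_pos: [0.4726, -0.0021, 0.0917]
eef_rot: [0.0, -0.035, 0.999, -0.0]
ft_force: [-1.6, -0.2, -0.1]
finger_gap: 0.0558
finger_force: 0.0
```

Request:
{"fn": "drive_tool", "kwargs": {"steps": [0,0,-0.5,0,0,0,100,0,0,-0.9,0,0,0,100,0,0,-0.9,0,0,0,100,0,0,-0.9,0,0,0,100,0,0,-0.4,0,0,0,255,-0.85,0,0,0,0,0,255,-0.95,0,0,0,0,0,255,-0.95,0,0,0,0,0,255,-0.95,0,0,0,0,0,255,-0.95,0,0,0,0,0,255,-0.85,0,0,0,0,0,255,-0.5,0,0,0,0,0,255]}}

```text
time_s: 17.87
ee_pos: [0.6237, 0.0085, 0.1807]
eef_rot: [-0.0, -0.035, 0.999, 0.0]
ft_force: [0.0, 0.2, -0.2]
finger_gap: 0.0077
finger_force: 0.0
```

Request:
{"fn": "drive_tool", "kwargs": {"steps": [0,0,0.9,0,0,0,255,0,0,0.9,0,0,0,255,0,0,0.2,0,0,0,255,0,0,0,0,0,0,255,0,0,0,0,0,0,255,0,0,0,0,0,0,255]}}

```text
time_s: 18.37
ee_pos: [0.6228, 0.0083, 0.1329]
eef_rot: [0.001, -0.035, 0.999, -0.0]
ft_force: [0.4, -0.3, 0.2]
finger_gap: 0.0003
finger_force: 0.0
```

```bash
python3 - <<'E'
from h import *
a=grab('scene');b=grab('top')
A=cv2.resize(a['frame'][130:235,215:325],None,fx=5.4,fy=5.4,interpolation=cv2.INTER_CUBIC)
cv2.imwrite('pics/c4.png',A[:,:,::-1])
hsv=cv2.cvtColor(a['frame'],cv2.COLOR_RGB2HSV)
bl=blob(((hsv[...,0]<6)|(hsv[...,0]>174))&(hsv[...,1]>150)&(hsv[...,2]>80));print(bl)
E
python3 r.py
```

```text
[(112, [190.7, 171.9], [187, 164, 9, 15]), (27, [279.2, 184.1], [276, 182, 7, 5]), (5, [318.0, 76.0], [318, 74, 1, 5]), (1, [338.0, 77.0], [338, 77, 1, 1])]
18.8667 [ 0.6224  0.0083  0.1321 -0.2233  0.2485 -0.1294] [ 0.7  0.  -0.2 -0.1  0.4  0.4  0.9 -0.2]
```

View pics/c4.png

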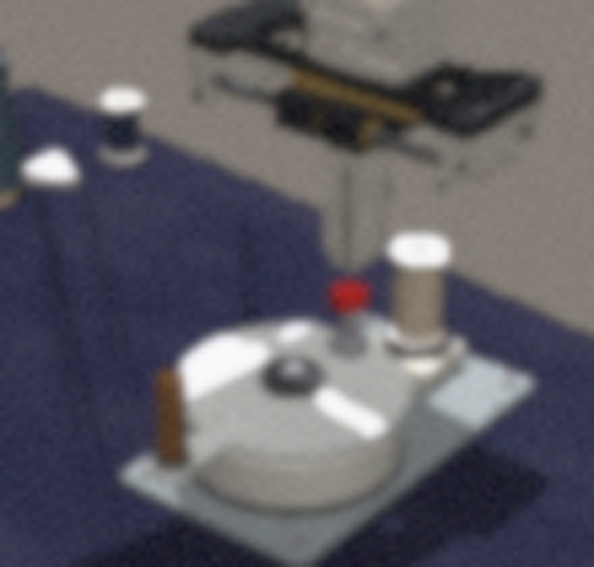

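The closed fingers are centred above the red button (348,295 in the crop), and the handle hasn't moved. I'll press slowly.

Request:
{"fn": "drive_tool", "kwargs": {"steps": [0,0,0.3,0,0,0,255,0,0,0.2,0,0,0,255,0,0,0.08,0,0,0,255,0,0,0.08,0,0,0,255,0,0,0.06,0,0,0,255,0,0,0.06,0,0,0,255,0,0,0.04,0,0,0,255,0,0,0,0,0,0,255]}}

```text
time_s: 19.53
ee_pos: [0.6222, 0.0083, 0.111]
eef_rot: [-0.0, -0.035, 0.999, 0.0]
ft_force: [0.0, -0.6, -0.1]
finger_gap: 0.0006
finger_force: 0.0
```

Request:
{"fn": "drive_tool", "kwargs": {"steps": [0,0,0.04,0,0,0,255,0,0,0.04,0,0,0,255,0,0,0,0,0,0,255]}}

```text
time_s: 19.78
ee_pos: [0.6223, 0.0083, 0.1091]
eef_rot: [0.0, -0.035, 0.999, -0.0]
ft_force: [-1.4, 0.5, 1.0]
finger_gap: 0.0004
finger_force: 0.6
```

```bash
python3 - <<'E'
from h import *
a=grab('scene')
hsv=cv2.cvtColor(a['frame'],cv2.COLOR_RGB2HSV)
print(blob(((hsv[...,0]<6)|(hsv[...,0]>174))&(hsv[...,1]>150)&(hsv[...,2]>80)),sense()['ft_force'],sense()['ee_pos'])
E
```

```text
[(114, [190.7, 172.0], [187, 165, 10, 15]), (4, [278.5, 188.0], [277, 188, 4, 1]), (2, [318.0, 77.5], [318, 77, 1, 2]), (1, [339.0, 74.0], [339, 74, 1, 1]), (1, [338.0, 76.0], [338, 76, 1, 1])] [-0.62911912  0.65799988  2.15462427] [0.62232756 0.0083482  0.10910343]
```

Request:
{"fn": "drive_tool", "kwargs": {"steps": [0,0,0.04,0,0,0,255,0,0,0,0,0,0,255]}}

```text
time_s: 20.0
ee_pos: [0.6223, 0.0083, 0.1081]
eef_rot: [0.0, -0.035, 0.999, -0.0]
ft_force: [-0.6, 0.4, 1.8]
finger_gap: 0.0002
finger_force: 0.8
```

Request:
{"fn": "drive_tool", "kwargs": {"steps": [0,0,0.04,0,0,0,255,0,0,0,0,0,0,255]}}

```text
time_s: 20.17
ee_pos: [0.6223, 0.0083, 0.1071]
eef_rot: [0.0, -0.035, 0.999, -0.0]
ft_force: [-0.3, 1.0, 1.2]
finger_gap: 0.0009
finger_force: 0.8
```

Request:
{"fn": "drive_tool", "kwargs": {"steps": [0,0,0.04,0,0,0,255,0,0,0,0,0,0,255]}}

```text
time_s: 20.33
ee_pos: [0.6223, 0.0083, 0.106]
eef_rot: [0.0, -0.035, 0.999, 0.0]
ft_force: [0.5, -0.6, 2.5]
finger_gap: 0.0006
finger_force: 0.8
```

Request:
{"fn": "drive_tool", "kwargs": {"steps": [0,0,0.04,0,0,0,255,0,0,0,0,0,0,255]}}

```text
time_s: 20.5
ee_pos: [0.6223, 0.0083, 0.105]
eef_rot: [0.0, -0.035, 0.999, -0.0]
ft_force: [0.5, 0.0, 1.2]
finger_gap: 0.0003
finger_force: 0.7
```

Request:
{"fn": "drive_tool", "kwargs": {"steps": [0,0,0.04,0,0,0,255,0,0,0.04,0,0,0,255,0,0,0,0,0,0,255]}}

```text
time_s: 20.75
ee_pos: [0.6223, 0.0083, 0.1029]
eef_rot: [0.0, -0.035, 0.999, -0.0]
ft_force: [1.8, -0.2, 0.1]
finger_gap: 0.0003
finger_force: 0.5
```

Request:
{"fn": "drive_tool", "kwargs": {"steps": [0,0,0.04,0,0,0,255,0,0,0.04,0,0,0,255,0,0,0,0,0,0,255]}}

```text
time_s: 21.0
ee_pos: [0.6222, 0.0083, 0.1009]
eef_rot: [0.0, -0.035, 0.999, -0.0]
ft_force: [0.8, -0.4, 0.7]
finger_gap: 0.0003
finger_force: 0.6
```

Request:
{"fn": "drive_tool", "kwargs": {"steps": [0,0,0.04,0,0,0,255,0,0,0,0,0,0,255]}}

```text
time_s: 21.17
ee_pos: [0.6222, 0.0083, 0.1001]
eef_rot: [0.0, -0.035, 0.999, -0.0]
ft_force: [1.2, 0.4, 3.5]
finger_gap: 0.0008
finger_force: 1.3
```

```bash
python3 - <<'E'
from h import *
S=[]
for i in range(6):
    a=grab('scene');S.append([*sense()['ft_force'],sense()['ee_pos'][2]])
A=cv2.resize(a['frame'][150:225,225:325],None,fx=6,fy=6,interpolation=cv2.INTER_CUBIC)
cv2.imwrite('pics/c5.png',A[:,:,::-1]);print(np.mean(S,0))
E
```

```text
[ 1.20376159 -0.1982311   2.5225863   0.10011014]
```

View pics/c5.png

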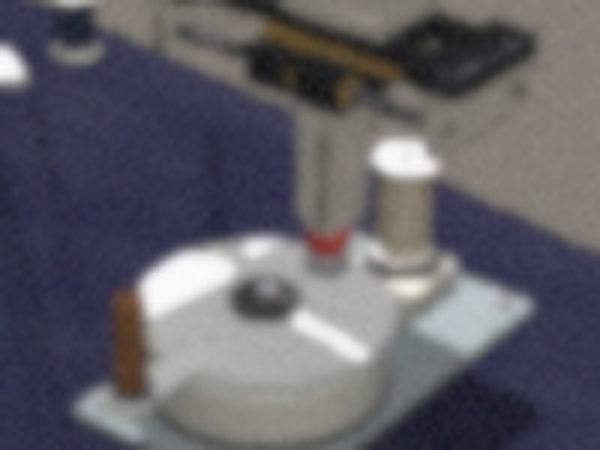

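The button (327,242) is pressed down close to the cover under the fingertips. A little further will confirm it has bottomed.

Request:
{"fn": "drive_tool", "kwargs": {"steps": [0,0,0.02,0,0,0,255,0,0,0,0,0,0,255]}}

```text
time_s: 21.63
ee_pos: [0.6223, 0.0083, 0.1]
eef_rot: [0.0, -0.035, 0.999, -0.0]
ft_force: [-0.2, -0.7, 5.6]
finger_gap: 0.0003
finger_force: 2.8
```

Request:
{"fn": "drive_tool", "kwargs": {"steps": [0,0,0.02,0,0,0,255,0,0,0,0,0,0,255]}}

```text
time_s: 21.8
ee_pos: [0.6223, 0.0083, 0.0998]
eef_rot: [0.0, -0.035, 0.999, -0.0]
ft_force: [-1.6, 0.1, 8.3]
finger_gap: 0.0002
finger_force: 4.3
```

It has come up firm at the full 16 mm with about 8 N. I'll retract straight up and check.

Request:
{"fn": "drive_tool", "kwargs": {"steps": [0,0,-0.1,0,0,0,255,0,0,-0.4,0,0,0,255,0,0,-0.9,0,0,0,255,0,0,-0.9,0,0,0,255,0,0,-0.9,0,0,0,255,0,0,-0.4,0,0,0,255,0,0,0,0,0,0,255,0,0,0,0,0,0,255,0,0,0,0,0,0,255]}}

```text
time_s: 22.55
ee_pos: [0.6215, 0.0084, 0.1877]
eef_rot: [-0.001, -0.035, 0.999, 0.0]
ft_force: [0.2, 0.5, -0.6]
finger_gap: 0.0006
finger_force: 0.0
```

```bash
python3 - <<'E'
from h import *
a=grab('scene')
A=cv2.resize(a['frame'][130:230,215:325],None,fx=5,fy=5,interpolation=cv2.INTER_CUBIC)
cv2.imwrite('pics/c6.png',A[:,:,::-1])
hsv=cv2.cvtColor(a['frame'],cv2.COLOR_RGB2HSV)
bl=blob(((hsv[...,0]<6)|(hsv[...,0]>174))&(hsv[...,1]>140)&(hsv[...,2]>70));print(bl)
T=np.array(a['camera_from_world'])
for z in(.092,.076): print(z,cv2.projectPoints(np.array([[.622,.008,z]]),cv2.Rodrigues(T[:3,:3])[0],T[:3,3],np.array(a['K']),np.array(a['D']))[0].ravel())
s=sense();print(s['ft_force'],s['ee_pos'],s['time_s'])
E
```

```text
[(124, [190.7, 172.2], [187, 164, 10, 16]), (24, [278.9, 188.8], [276, 187, 6, 5]), (8, [338.2, 75.9], [337, 73, 4, 7]), (6, [318.0, 76.5], [318, 74, 1, 6]), (1, [319.0, 83.0], [319, 83, 1, 1])]
0.092 [279.69565293 184.30973207]
0.076 [279.56041009 188.86735146]
[-0.16495363 -0.21567766  0.03761455] [0.62150873 0.00836239 0.18758318] 22.6
```

View pics/c6.png

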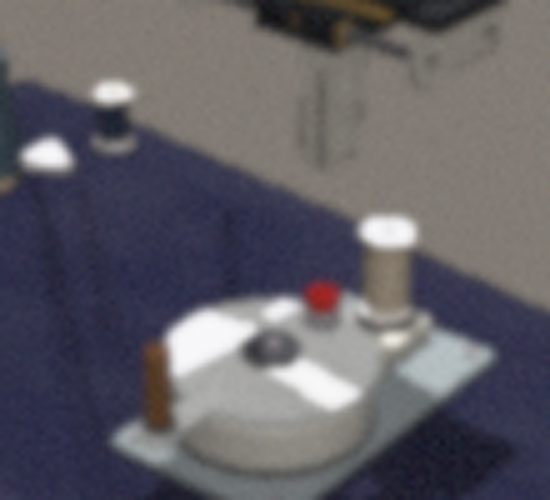

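The button now sits at (278.9,188.8), which matches the predicted position for fully down (row 188.9). The gripper is clear, so I'll hand the job in.

```bash
python3 -c "
from workcell import close_job
print(close_job())"
```

```text
the job is handed in; nothing more can be done
None
```

I felt the free play take up on the left and then on the right (about 6 N each), set the crank in the middle and pressed the plunger fully home (about 8 N). I then withdrew the gripper clear and handed the job in at about 23 s; no verdict was returned.

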